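Loaded check of a dry-block heater with a contact thermometer

ROBOT

A 7-joint arm with a two-finger parallel gripper is mounted at the origin on the work surface. World frame = base frame: x ahead of the robot, y to its left, z up, the work surface at z = 0. Lengths are in m, angles in rad, forces in N, time in s.
With the tool pointing down it reaches from about 0.4 to 0.875 m from the base axis. Payload 19.3 kg.
Tool frame: the origin (TCP) lies midway between the tips of the shut fingers; the grasp point (between the pads) lies 19 mm behind it; z points along the fingers, y is the direction in which the jaws open and shut (so a half turn about z gives the same grasp; the last joint's range is limited). The gripper opens to 85 mm and grips with 20 to 120 N. Pads are 22 mm wide; open, the fingers measure 114 mm over their backs; the gripper's body (76 mm by 85 mm) begins 54 mm behind the grasp point. The pads swing forward as they close: fully open they stand 13 mm farther back than shut.
Start: joints at [1.262, 0.521, -0.036, 1.599, 0.021, 1.021, -0.113], TCP at [0.148, -0.607, 0.231] pointing down, gripper open.
Joint ranges: [-2.91, 2.91], [-0.3, 2.13], [-1.5, 1.42], [0.17, 2.43], [-1.26, 4.41], [0.16, 1.93], [-2.52, 2.52]. Speed limits (rad/s): [1.89, 1.89, 2.39, 2.39, 3.01, 3.01, 3.01].

INTERFACE

Orientations are given as a rotation vector (axis times angle).
In Python, from workcell import ctrl gives the robot as it stands.
- The arm moves only by the shell command python3 -m handwheel 'ROWS' [OPENING] [FORCE]. ROWS is JSON, one flat list of numbers, 4 for each row, row after row: the shift along the tool's x, y, z in mm, then the turn about the tool's z in degrees. In form: [x, y, z, spin, x, y, z, spin, ...]. A call has 1 to 8 rows; each row shifts and turns the commanded pose from where the row before left it, along the tool's axes as they then stand; what a row does not reach is not made up. A row lasts 1/12 s, in which the tool goes at most 41.7 mm and 7.16 degrees, less where a joint would pass 70% of its speed; a pose out of reach is approached as far as the arm can. A call with a gripper value outside its range is refused whole. OPENING is the finger opening in mm, from 0 to 85.4, set as the call begins (- or left out, the last holds). The fingers move at their own pace and stop on an object; FORCE is the grip in N (left out, the last holds). Time passes only in rows, so rows that do not move let the fingers close. It gives the time, the measured TCP pose, the force and the opening at its end, in the units of the state.
- ctrl.get_state(): the state, without advancing time (a new reading comes with each control period).
- ctrl.get_image(name): name is "scene" or "top" or "wrist"; returns (picture, depth): 420x560x3 uint8, red, green, blue; 420x560 float32, m along the optical axis (not along the pixel's ray), 0 where there is no reading.
- ctrl.camera_model(name): a dict with "fx", "fy", "cx", "cy" (pixels), "extrinsics" (4x4, takes a point from camera to world coordinates). Camera axes: x right, y down, z forward; pixel columns grow to the right and rows downward; lengths in m; the calibration is good to about 2 mm. A picture is of the moment at which its call begins: read the wrist's pose just before it. camera_model takes no time and is no camera call; for the wrist camera it gives the pose at the moment of the call.
- ctrl.hand_in(): hands the job in, once; it reports no verdict.
The state is a dict: "time": time; "q": joint angles; "joint_vel": joint speeds; "joint_torque": joint torques, N m; "tcp_pos": TCP position; "orientation": TCP orientation; "force": force on the tool from outside, world axes, zero at the start; "ft_torque": the same for the moment, N m; "grip_width": finger opening in m.
Only numpy, scipy, OpenCV 4.12 (cv2) and the standard library are available. Lean on these libraries where they do the work, as an engineer would, in place of code of your own. Each camera call takes 0.05 s, during which the arm holds its last target.

TASK

The dry-block heater is to be checked with all its wells loaded: put the two spare tubes from the small rack fully down into the two empty wells, and leave the tubes that are already in the block alone. Then draw the contact thermometer out of its leaning holder and hold it upright with its tip inside the ring engraved in the middle of the block, pressing lightly so that the sprung tip is pushed about half-way in, never hard. Finish while still holding it there like that; do not let go, and do not disturb the beaker, the wipes or the comb.

Things in the scene. Friction and masses are not known exactly. Their poses are not given: they have to be found in the camera images.
- spare0_mid (a point): Spare screw-cap 5 ml tube, 70 mm long, standing upright: 17 mm diameter body whose lowest 17 mm taper to a 7 mm foot, ribbed cap 19 mm in diameter over the top 22 mm; the point is on its axis half-way up, 35 mm above the foot and 35 mm below the cap's top. It starts in one of the rack's pockets, 42 mm deep, with the top 28 mm standing out.
- spare1_mid (a point): Spare screw-cap 5 ml tube, 70 mm long, standing upright: 17 mm diameter body whose lowest 17 mm taper to a 7 mm foot, ribbed cap 19 mm in diameter over the top 22 mm; the point is on its axis half-way up, 35 mm above the foot and 35 mm below the cap's top. It starts in one of the rack's pockets, 42 mm deep, with the top 28 mm standing out.
- tube0_mid (a point): Already in the heater's block: screw-cap 5 ml tube, 70 mm long, standing upright: 17 mm diameter body whose lowest 17 mm taper to a 7 mm foot, ribbed cap 19 mm in diameter over the top 22 mm; the point is on its axis half-way up, 35 mm above the foot and 35 mm below the cap's top. It stands in one of the six wells and stays there.
- tube1_mid (a point): Already in the heater's block: screw-cap 5 ml tube, 70 mm long, standing upright: 17 mm diameter body whose lowest 17 mm taper to a 7 mm foot, ribbed cap 19 mm in diameter over the top 22 mm; the point is on its axis half-way up, 35 mm above the foot and 35 mm below the cap's top. It stands in one of the six wells and stays there.
- tube2_mid (a point): Already in the heater's block: screw-cap 5 ml tube, 70 mm long, standing upright: 17 mm diameter body whose lowest 17 mm taper to a 7 mm foot, ribbed cap 19 mm in diameter over the top 22 mm; the point is on its axis half-way up, 35 mm above the foot and 35 mm below the cap's top. It stands in one of the six wells and stays there.
- tube3_mid (a point): Already in the heater's block: screw-cap 5 ml tube, 70 mm long, standing upright: 17 mm diameter body whose lowest 17 mm taper to a 7 mm foot, ribbed cap 19 mm in diameter over the top 22 mm; the point is on its axis half-way up, 35 mm above the foot and 35 mm below the cap's top. It stands in one of the six wells and stays there.
- well0 (a point): One of six round wells in the heater's aluminium block (0, 1, 2 are one row, 3, 4, 5 the other): centre of its mouth, in the block's top face. 18.4 mm diameter, 42 mm deep, flat bottom; a tube fully down shows 28 mm, its half-way point 7 mm below the mouth. Four wells hold a tube, two are empty; which ones changes. Axes as for spot.
- well1 (a point): One of six round wells in the heater's aluminium block (0, 1, 2 are one row, 3, 4, 5 the other): centre of its mouth, in the block's top face. 18.4 mm diameter, 42 mm deep, flat bottom; a tube fully down shows 28 mm, its half-way point 7 mm below the mouth. Four wells hold a tube, two are empty; which ones changes. Axes as for spot.
- well2 (a point): One of six round wells in the heater's aluminium block (0, 1, 2 are one row, 3, 4, 5 the other): centre of its mouth, in the block's top face. 18.4 mm diameter, 42 mm deep, flat bottom; a tube fully down shows 28 mm, its half-way point 7 mm below the mouth. Four wells hold a tube, two are empty; which ones changes. Axes as for spot.
- well3 (a point): One of six round wells in the heater's aluminium block (0, 1, 2 are one row, 3, 4, 5 the other): centre of its mouth, in the block's top face. 18.4 mm diameter, 42 mm deep, flat bottom; a tube fully down shows 28 mm, its half-way point 7 mm below the mouth. Four wells hold a tube, two are empty; which ones changes. Axes as for spot.
- well4 (a point): One of six round wells in the heater's aluminium block (0, 1, 2 are one row, 3, 4, 5 the other): centre of its mouth, in the block's top face. 18.4 mm diameter, 42 mm deep, flat bottom; a tube fully down shows 28 mm, its half-way point 7 mm below the mouth. Four wells hold a tube, two are empty; which ones changes. Axes as for spot.
- well5 (a point): One of six round wells in the heater's aluminium block (0, 1, 2 are one row, 3, 4, 5 the other): centre of its mouth, in the block's top face. 18.4 mm diameter, 42 mm deep, flat bottom; a tube fully down shows 28 mm, its half-way point 7 mm below the mouth. Four wells hold a tube, two are empty; which ones changes. Axes as for spot.
- spot (a point): Centre of the engraved ring (20 mm inside diameter) in the middle of the level top face of the block, 92 mm above the bench. x points from the row of wells 0-2 to the row of 3-5 (64 mm apart), y along the rows from well 0 to 2 (46 mm pitch), z up; the ring is midway between wells 1 and 4. Tube caps stand 28 mm above the face. The heater is fixed, 208 x 198 mm.
- rack_top (a point): Centre of the top face of the small tube rack, a fixed grey block 150 x 50 mm and 56 mm high with three pockets in a row along its x axis at -46, 0 and +46 mm; two of them hold the spare tubes. z up.
- handle (a point): Contact thermometer, 0.1 to 0.17 kg: best grip point, on the handle's axis. z runs from the tip to the handle's top. Handle 26 mm wide along y (grip these flat sides), 22 mm along x, ending 30 mm above this point. Contact face 160 mm below it along z with the tip out; finger guard (32 mm disc) 60 to 72 mm below, thin stem under that. Starts in the holder, leaning 20 degrees.
- contact_face (a point): Centre of the flat copper contact face, 10 mm in diameter, on the end of the thermometer's sprung tip. z runs up along the thermometer.
- tip (a joint): How far the thermometer's sprung tip is pushed in: 0 (fully out) to 0.010 m (fully in). The spring gives 0.5 N at the start of the travel and 4.5 N at its end, so about 2.5 N half-way.
- holder_mouth (a point): Centre of the upper rim of the fixed leaning holder's sleeve, where the thermometer's finger guard rests. Axes: z straight up, y across. Sleeve 34 mm outside, 16 mm bore, 38 mm long, leaning 20 degrees, mouth towards -x; base 110 x 80 mm. The thermometer reaches 88 mm down from the mouth; draw it out along its own axis (100 mm frees it, 1 mm play).
- beaker: Glass beaker, 66 mm in diameter, 85 mm high; origin under its centre. Not part of the job.
- wipes: Carton of lab wipes, 115 x 115 x 90 mm; origin under its centre. Not part of the job.
- comb: Flat green gel comb, 80 x 32 mm, 6 mm thick, lying on the bench. Not part of the job.

How it is judged:
By the outcome, as a careful person would: the job done as asked, in the order asked, and still so for the second after the job is handed in, while the arm keeps its last pose, push and grip.
It also fails if it takes over 72 s, if anything falls off the work surface, if the arm or the gripper's body presses on something with over 40 N, if the wrist force passes 120 N, or if a joint passes its speed limit or range.

## Working session

There is one attempt and no reset: what is moved stays moved. The work goes in short steps, Python scripts to look and compute and a shell command to move; the robot and the scene stay as the last step left them, time stands still between calls to the robot, and variables do not carry over. Pictures are saved under pics/ and viewed, and the job is handed in when it is done.

```bash
ls; mkdir -p pics; python3 - <<'E'
from workcell import ctrl
import cv2,numpy as np
s=ctrl.get_state();print(s)
for n in ["scene","top","wrist"]:
    m=ctrl.camera_model(n);im,d=ctrl.get_image(n)
    print(n,m)
    cv2.imwrite(f"pics/{n}0.png",im[:,:,::-1]);np.savez(f"pics/{n}0.npz",im=im,d=d,E=m["extrinsics"],K=[m[k] for k in("fx","fy","cx","cy")])
E
```

```text
pics
{'time': 0.0, 'q': array([ 1.2617825 ,  0.52200045, -0.03633073,  1.60002736,  0.02122239,
        1.02111566, -0.11278289]), 'joint_vel': array([-0.00068848,  0.00108951, -0.00029847,  0.0005313 ,  0.00068377,
        0.00014887, -0.00025729]), 'joint_torque': array([-3.39963417e-04, -9.27105403e+01,  1.97998904e+00, -3.69926906e+01,
        1.78713439e-02,  8.21323920e-03,  2.33147807e-05]), 'tcp_pos': array([ 0.14771818, -0.60692769,  0.23072723]), 'orientation': array([-3.11808654e+00, -3.74135690e-01,  3.76255559e-04]), 'force': array([-0.26833587, -1.36533546,  0.23039716]), 'ft_torque': array([-0.02632233, -0.05827712, -0.06973539]), 'grip_width': 0.085201032088603}
scene {'fx': 413.9306891745917, 'fy': 413.9306891745917, 'cx': 285.9489670622854, 'cy': 208.838844879503, 'extrinsics': array([[ 0.86836965,  0.39963077, -0.29364842,  0.91775301],
       [ 0.49556834, -0.67706018,  0.54406023, -0.54584446],
       [ 0.01860555, -0.61796825, -0.78598287,  0.97866423],
       [ 0.        ,  0.        ,  0.        ,  1.        ]])}
top {'fx': 427.1077037234731, 'fy': 427.1077037234731, 'cx': 285.1713159889849, 'cy': 205.96042898380452, 'extrinsics': array([[ 0.00269162, -0.99278605,  0.11986911,  0.48551856],
       [-0.99990313, -0.00430893, -0.01323519,  0.05684437],
       [ 0.01365622, -0.11982188, -0.99270148,  1.1594633 ],
       [ 0.        ,  0.        ,  0.        ,  1.        ]])}
wrist {'fx': 364.32342215700106, 'fy': 364.32342215700106, 'cx': 286.000325026679, 'cy': 213.37982808141953, 'extrinsics': array([[ 0.23659154, -0.91991969, -0.31268547,  0.2279188 ],
       [-0.97160822, -0.22446118, -0.0747973 , -0.58782208],
       [-0.00137824,  0.32150419, -0.94690715,  0.37445988],
       [ 0.        ,  0.        ,  0.        ,  1.        ]])}
```

View pics/scene0.png

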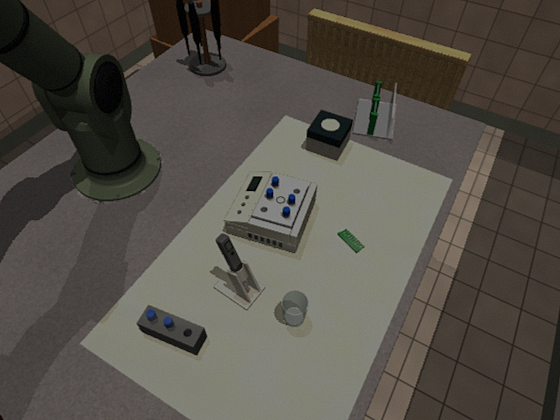

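View pics/top0.png

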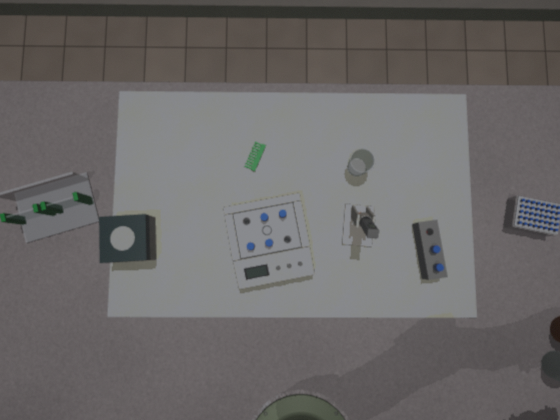

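View pics/wrist0.png

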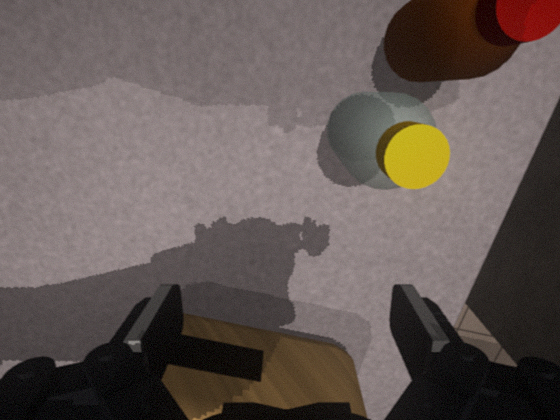

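The top view shows the rack at about (431,250) with spares at (436,250) and (440,268). The holder is at about (360,225). The heater is at about (268,240), with its ring at (267,230) and empty wells near (246,221) and (288,239).

```bash
cat > h.py <<'E'
import numpy as np,cv2
from workcell import ctrl
def load(n):
    z=np.load(f"pics/{n}.npz");return z["im"],z["d"],z["E"],z["K"]
def cloud(d,E,K):
    v,u=np.mgrid[:d.shape[0],:d.shape[1]]
    P=np.stack([(u-K[2])/K[0]*d,(v-K[3])/K[1]*d,d],-1)
    W=P@E[:3,:3].T+E[:3,3];W[d<=0]=np.nan;return W
def ray(u,v,z,E,K):
    r=E[:3,:3]@np.array([(u-K[2])/K[0],(v-K[3])/K[1],1]);t=(z-E[2,3])/r[2];return E[:3,3]+r*t
def snap(n,tag):
    m=ctrl.camera_model(n);im,d=ctrl.get_image(n);K=np.array([m[k] for k in("fx","fy","cx","cy")])
    np.savez(f"pics/{tag}.npz",im=im,d=d,E=m["extrinsics"],K=K);cv2.imwrite(f"pics/{tag}.png",im[:,:,::-1]);return im,d,m["extrinsics"],K
def crop(tag,u0,v0,u1,v1,k,out):
    im=load(tag)[0][v0:v1,u0:u1,::-1];cv2.imwrite(f"pics/{out}.png",cv2.resize(im,None,fx=k,fy=k,interpolation=cv2.INTER_CUBIC))
E
python3 - <<'E'
from h import *
im,d,E,K=load("top0");W=cloud(d,E,K)
crop("top0",220,185,320,295,5,"t_heat");crop("top0",330,190,460,290,5,"t_rack")
hsv=cv2.cvtColor(im,cv2.COLOR_RGB2HSV)
m=cv2.inRange(hsv,(105,120,60),(125,255,255))
n,l,st,c=cv2.connectedComponentsWithStats(m)
for i in range(1,n):
    if st[i,4]>8:
        z=np.nanmax(W[l==i][:,2]); print(c[i].round(1),st[i,4],"z",z.round(4),np.nanmedian(W[l==i],axis=0).round(4))
for u,v in[(246,221),(288,239),(267,230),(430,232),(360,225),(372,232),(358,210),(150,240)]: print(u,v,W[v,u].round(4))
E
```

```text
[282.3 213.2] 35 z 0.125 [0.5935 0.0507 0.1199]
[263.8 216.8] 37 z 0.1243 [0.5839 0.0948 0.1203]
[268.6 242.3] 34 z 0.1234 [0.5228 0.082  0.1196]
[250.1 245.9] 38 z 0.1248 [0.513  0.1279 0.1199]
[435.9 248.8] 42 z 0.0877 [ 0.5079 -0.337   0.0836]
[439.3 266.9] 45 z 0.0874 [ 0.463  -0.3437  0.0841]
246 221 [0.5797 0.144  0.0485]
288 239 [0.5331 0.0345 0.053 ]
267 230 [0.5537 0.0879 0.0914]
430 232 [ 0.5537 -0.3424  0.0323]
360 225 [ 0.5661 -0.143   0.1046]
372 232 [ 0.543  -0.1511  0.2029]
358 210 [ 0.6142 -0.1563  0.0097]
150 240 [0.5294 0.39   0.0521]
```

```bash
python3 - <<'E'
from h import *
im,d,E,K=load("scene0");W=cloud(d,E,K)
crop("scene0",190,160,330,320,4,"s_c")
E
```

```text
(no output)
```

View pics/t_heat.png

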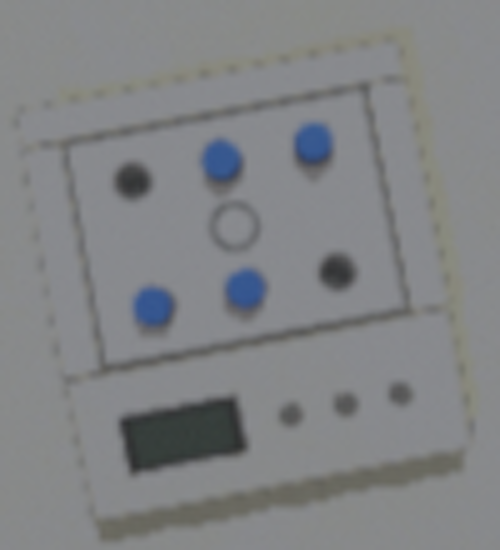

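View pics/t_rack.png

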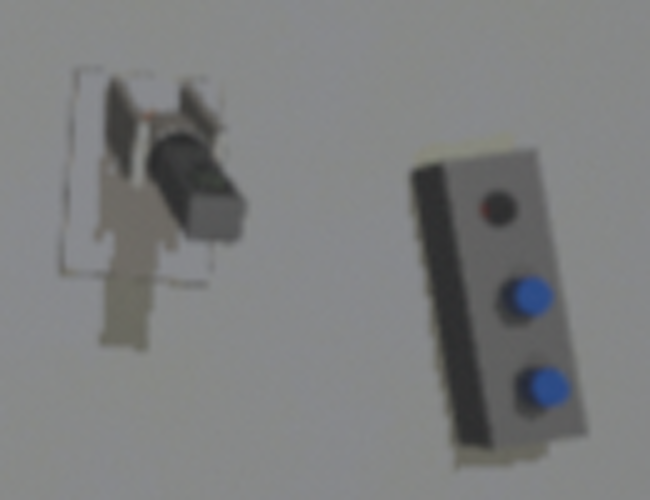

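View pics/s_c.png

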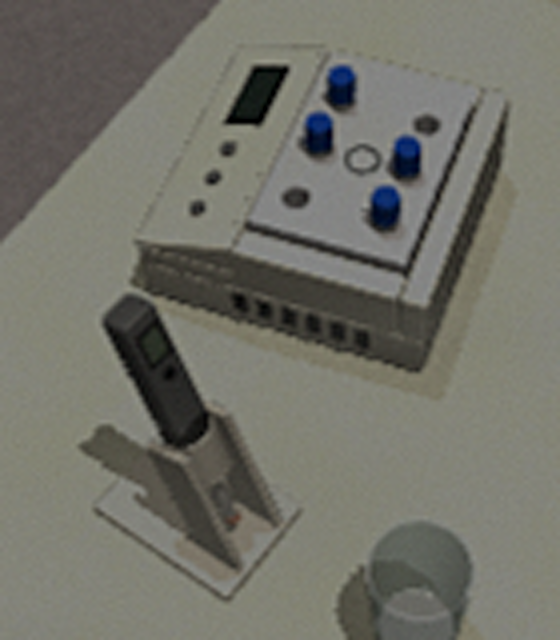

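```bash
cat >> h.py <<'E'
def rigid(A,B):
    A=np.array(A);B=np.array(B);a=A.mean(0);b=B.mean(0)
    H=(A-a).T@(B-b);t=np.arctan2(H[0,1]-H[1,0],H[0,0]+H[1,1]);R=np.array([[np.cos(t),-np.sin(t)],[np.sin(t),np.cos(t)]])
    return R,b-R@a,t
E
python3 - <<'E'
from h import *
from scipy.spatial.transform import Rotation as Ro
for tag in("top0","scene0"):
    im,d,E,K=load(tag);W=cloud(d,E,K)
    hsv=cv2.cvtColor(im,cv2.COLOR_RGB2HSV)
    m=cv2.inRange(hsv,(105,120,50),(125,255,255))
    n,l,st,c=cv2.connectedComponentsWithStats(m)
    pts=[]
    for i in range(1,n):
        if st[i,4]>8:
            w=W[l==i];zt=np.nanmedian(w[:,2]); top=.120 if zt>.1 else .084
            sel=(l==i)&(abs(W[...,2]-top)<.004)
            v,u=np.nonzero(sel);p=ray(u.mean(),v.mean(),top,E,K);pts.append((top,p));print(tag,c[i].round(1),sel.sum(),p.round(4),zt.round(3))
    if tag=="top0":
        # order: caps known
        heat=[p[:2] for t,p in pts if t==.12]
s=ctrl.get_state();print(Ro.from_rotvec(s['orientation']).as_matrix().round(3))
E
```

```text
top0 [282.3 213.2] 32 [0.5936 0.0502 0.12  ] 0.12
top0 [263.8 216.8] 32 [0.5845 0.0953 0.12  ] 0.12
top0 [268.6 242.3] 33 [0.5222 0.0829 0.12  ] 0.12
top0 [250.1 245.9] 34 [0.5132 0.1277 0.12  ] 0.12
top0 [435.9 248.8] 37 [ 0.5084 -0.3379  0.084 ] 0.084
top0 [439.3 266.9] 36 [ 0.4633 -0.3447  0.084 ] 0.084
scene0 [274.7 178.9] 23 [0.5168 0.1252 0.12  ] 0.121
scene0 [269.3 190.6] 25 [0.5257 0.0806 0.12  ] 0.121
scene0 [291.4 196.6] 27 [0.5885 0.0926 0.12  ] 0.121
scene0 [286.  209.4] 30 [0.5979 0.0469 0.12  ] 0.121
scene0 [150.  313.1] 49 [ 0.4658 -0.3469  0.084 ] 0.085
scene0 [167.4 320.5] 50 [ 0.5118 -0.3409  0.084 ] 0.085
[[ 0.972  0.237 -0.   ]
 [ 0.237 -0.972  0.001]
 [-0.    -0.001 -1.   ]]
```

```bash
python3 - <<'E'
from h import *
im,d,E,K=load("wrist0");W=cloud(d,E,K)
for u,v in[(420,40),(415,155),(520,15),(350,130),(300,350)]: print(u,v,W[v,u].round(3))
E
python3 -m handwheel '[0,0,-30,0, 0,0,-30,0, 0,0,-20,0, 28,-12,0,0, 28,-12,0,0, 28,-13,0,0, 28,-13,0,0, 28,-13,0,0]'
```

```text
420 40 [ 0.281 -0.67   0.098]
415 155 [ 0.211 -0.669  0.163]
520 15 [ 0.292 -0.697  0.162]
350 130 [ 0.212 -0.639  0.107]
300 350 [-0.03  -0.666  0.045]
time: 0.82
tcp_pos: [0.2698, -0.5118, 0.3112]
orientation: [-3.119, -0.374, 0.0]
force: [0.8, -0.5, 0.5]
grip_width: 0.0853
```

```bash
python3 -m handwheel '[28,-13,-1,0, 28,-13,0,0, 28,-13,0,0, 28,-13,0,0, 28,-13,0,0, 28,-13,0,0, 28,-13,0,0, 28,-13,0,0]'; python3 -m handwheel '[20,-10,-10,0, 8,0,-10,5, 0,0,0,0,0,0,0,0]' 45; python3 - <<'E'
from h import *
print(ctrl.get_state()['tcp_pos'])
snap("wrist","w1")
E
```

```text
time: 1.48
tcp_pos: [0.4629, -0.3578, 0.3122]
orientation: [-3.119, -0.374, 0.0]
force: [1.0, -0.6, 1.0]
grip_width: 0.0854
time: 1.82
tcp_pos: [0.4868, -0.3427, 0.3321]
orientation: [3.132, 0.241, -0.0]
force: [0.2, -0.5, -0.1]
grip_width: 0.0449
[ 0.486772   -0.34266357  0.33208433]
```

View pics/w1.png

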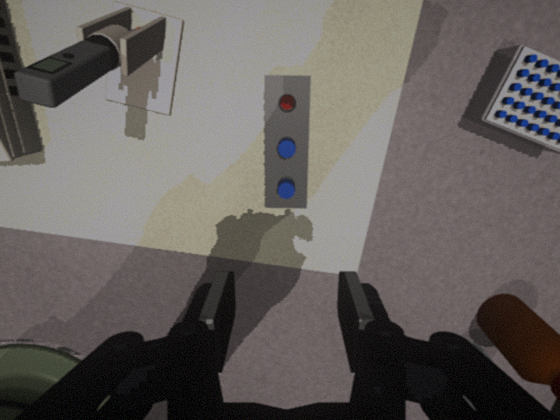

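```bash
cat >> h.py <<'E'
def caps(tag,tops=(.084,.120),tol=.005):
    im,d,E,K=load(tag);W=cloud(d,E,K)
    hsv=cv2.cvtColor(im,cv2.COLOR_RGB2HSV)
    m=cv2.inRange(hsv,(105,110,40),(125,255,255))
    n,l,st,c=cv2.connectedComponentsWithStats(m);out=[]
    for i in range(1,n):
        if st[i,4]<60: continue
        zt=np.nanpercentile(W[l==i][:,2],85)
        top=min(tops,key=lambda t:abs(t-zt))
        if abs(zt-top)>.01: continue
        sel=(l==i)&(abs(W[...,2]-zt)<tol);v,u=np.nonzero(sel)
        (cu,cv_),r=cv2.minEnclosingCircle(np.stack([u,v],1).astype(np.float32))
        p=ray(u.mean(),v.mean(),top,E,K);print(tag,c[i].round(1),st[i,4],sel.sum(),'zt',zt.round(4),p.round(4),ray(cu,cv_,top,E,K).round(4));out.append(p)
    return out
E
python3 - <<'E'
from h import *
print(ctrl.camera_model("wrist")["extrinsics"].round(4))
caps("w1")
im,d,E,K=load("w1");W=cloud(d,E,K)
m=abs(W[...,2]-.056)<.006
m&=(abs(W[...,0]-.5)<.15)&(abs(W[...,1]+.34)<.06)
ys,xs=np.nonzero(m);pts=np.array([ray(u,v,.056,E,K)[:2] for u,v in zip(xs,ys)]);r=cv2.minAreaRect((pts*1000).astype(np.float32));print(r)
E
```

```text
[[ 1.526e-01 -9.355e-01 -3.185e-01  5.677e-01]
 [-9.883e-01 -1.446e-01 -4.880e-02 -3.307e-01]
 [-4.000e-04  3.223e-01 -9.466e-01  4.753e-01]
 [ 0.000e+00  0.000e+00  0.000e+00  1.000e+00]]
w1 [286.3 148.1] 266 245 zt 0.0859 [ 0.5093 -0.34    0.084 ] [ 0.5096 -0.34    0.084 ]
w1 [285.8 189. ] 254 222 zt 0.0857 [ 0.4641 -0.3464  0.084 ] [ 0.4644 -0.3463  0.084 ]
((508.932861328125, -340.3135070800781), (150.4259796142578, 50.129112243652344), 8.171884536743164)
```

```bash
python3 -m handwheel '[11,1,30,0, 12,0,35,0, 0,0,35,0, 0,0,35,0, 0,0,35,0, 0,0,30,0, 0,0,0,0,0,0,0,0]' 40; python3 - <<'E'
from h import *
print(ctrl.get_state()['tcp_pos'])
snap("wrist","w2");caps("w2")
E
```

```text
time: 2.53
tcp_pos: [0.5083, -0.3404, 0.1316]
orientation: [-3.131, -0.238, 0.004]
force: [0.4, -1.1, 2.0]
grip_width: 0.0399
[ 0.508296   -0.34042848  0.13156188]
w2 [285.  235.5] 1159 868 zt 0.0856 [ 0.51   -0.3399  0.084 ] [ 0.5102 -0.3399  0.084 ]
w2 [284.5 304.3] 943 710 zt 0.0856 [ 0.4646 -0.3463  0.084 ] [ 0.465  -0.3464  0.084 ]
```

View pics/w2.png

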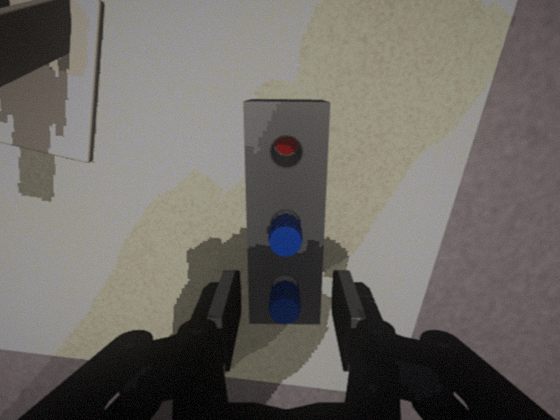

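```bash
python3 -m handwheel '[1.7,0,20,0, 0,0,20,0, 0,0,15,0, 0,0,10,0, 0,0,4,0, 0,0,0,0]' 40; python3 -m handwheel '[0,0,0,0,0,0,0,0,0,0,0,0,0,0,0,0,0,0,0,0]' 10 40;python3 - <<'E'
from h import *
snap("wrist","w3")
E
```

```text
time: 3.08
tcp_pos: [0.5116, -0.3402, 0.064]
orientation: [3.132, 0.238, 0.001]
force: [-0.4, 0.4, 0.6]
grip_width: 0.0401
time: 3.5
tcp_pos: [0.5121, -0.3402, 0.0646]
orientation: [3.132, 0.238, 0.003]
force: [-0.4, 1.2, 7.2]
grip_width: 0.0164
```

View pics/w3.png

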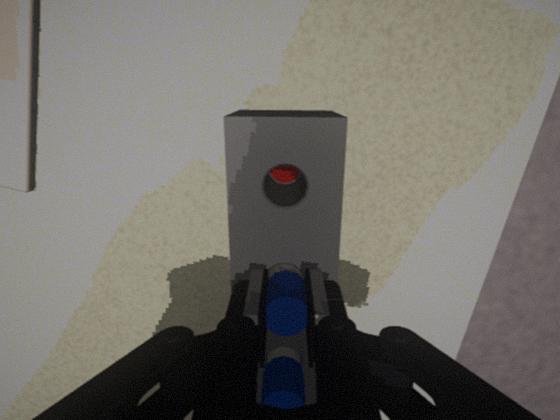

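```bash
python3 -m handwheel '[0,0,0,0,0,0,0,0,-1,0,0,0]' 32; python3 -m handwheel '[-1,0,3,0,0,0,3,0,0,0,0,0,0,0,0,0]';python3 -m handwheel '[0,0,0,0,0,0,0,0,0,0,0,0,0,0,0,0,0,0,0,0]' 10 40
```

```text
time: 3.8
tcp_pos: [0.5106, -0.34, 0.0636]
orientation: [3.132, 0.238, 0.001]
force: [-0.3, -0.4, 0.3]
grip_width: 0.032
time: 4.13
tcp_pos: [0.5093, -0.34, 0.0569]
orientation: [-3.132, -0.238, 0.001]
force: [-0.7, 0.3, 1.0]
grip_width: 0.0318
time: 4.55
tcp_pos: [0.5095, -0.3402, 0.0574]
orientation: [3.133, 0.238, 0.0]
force: [-0.5, 1.5, 1.4]
grip_width: 0.0166
```

```bash
python3 -m handwheel '[0,0,-10,0,0,0,-20,0,0,0,-35,0,0,0,-40,0,0,0,-40,0,0,0,-40,0,0,0,-40,0,0,0,-20,0]';python3 - <<'E'
from h import *
snap("wrist","w4");caps("w4",tops=(.084,))
E
```

```text
time: 5.22
tcp_pos: [0.5101, -0.3405, 0.3083]
orientation: [3.129, 0.237, 0.007]
force: [-0.0, -0.2, 1.1]
grip_width: 0.0164
w4 [284.  216.1] 288 237 zt 0.0857 [ 0.4643 -0.3466  0.084 ] [ 0.4644 -0.3468  0.084 ]
```

View pics/w4.png

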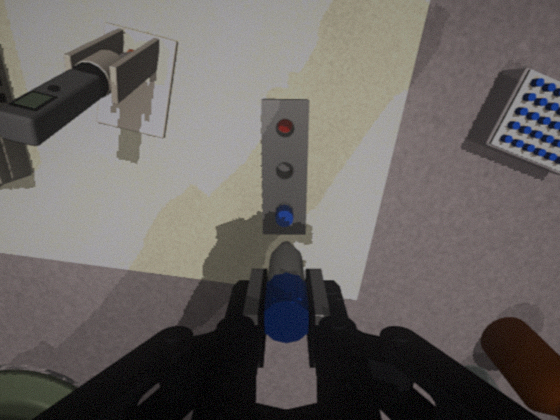

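```bash
python3 -m handwheel '[3,-15,0,0,7,-34,0,0,7,-34,0,0,7,-34,0,0,7,-34,0,0,7,-34,0,0,7,-34,0,0,8,-34,0,0]';python3 -m handwheel '[8,-35,0,0,8,-35,0,0,7,-35,0,0,4,-15,0,0,0,0,0,-2.6,0,0,0,0,0,0,0,0]';python3 - <<'E'
from h import *
snap("wrist","w5");caps("w5",tops=(.120,))
E
```

```text
time: 5.93
tcp_pos: [0.5229, -0.0801, 0.3027]
orientation: [3.132, 0.238, -0.0]
force: [0.3, -0.5, -0.4]
grip_width: 0.0163
time: 6.52
tcp_pos: [0.5318, 0.0405, 0.3024]
orientation: [3.126, 0.307, -0.001]
force: [0.4, 0.0, 0.0]
grip_width: 0.0164
w5 [237.3 112.6] 393 386 zt 0.1218 [0.586  0.0941 0.12  ] [0.5861 0.0942 0.12  ]
w5 [289.7 112.8] 373 362 zt 0.1219 [0.5948 0.0494 0.12  ] [0.5947 0.0493 0.12  ]
w5 [190.2 183.8] 340 321 zt 0.1219 [0.5146 0.127  0.12  ] [0.5151 0.1267 0.12  ]
w5 [239.8 183.8] 339 320 zt 0.1219 [0.5236 0.082  0.12  ] [0.5239 0.0819 0.12  ]
```

View pics/w5.png

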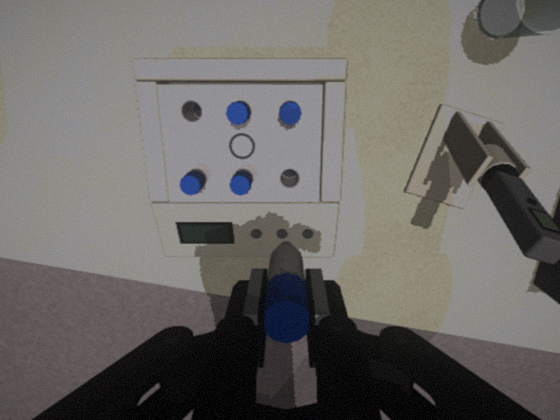

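```bash
cat >> h.py <<'E'
L={'FL':(32,46),'FM':(32,0),'FR':(32,-46),'NL':(-32,46),'NM':(-32,0),'NR':(-32,-46)}
def fit(d,extra=('FL','NR')):
    R,t,a=rigid([np.array(L[k])/1000 for k in d],[p[:2] for p in d.values()])
    for k in d: print(k,'res mm',((R@np.array(L[k])/1000+t-d[k][:2])*1e3).round(2))
    print('angle',np.degrees(a).round(2),'spot',t.round(4),{k:(R@np.array(L[k])/1000+t).round(4) for k in extra});return R,t
E
python3 - <<'E'
from h import *
fit({'FM':(.586,.0941),'FR':(.5948,.0494),'NL':(.5146,.127),'NM':(.5236,.082)})
im,d,E,K=load("w5")
for n,u,v in(('FL',192,111),('NR',289.5,178),('spot',242,146)):print(n,ray(u,v,.092,E,K).round(4))
E
```

```text
FM res mm [0.15 0.18]
FR res mm [ 0.2  -0.27]
NL res mm [-0.1   0.12]
NM res mm [-0.25 -0.03]
angle 11.08 spot [0.5548 0.0881] {'FL': array([0.5773, 0.1394]), 'NR': array([0.5322, 0.0368])}
FL [0.577  0.1391 0.092 ]
NR [0.5319 0.0368 0.092 ]
spot [0.5539 0.0881 0.092 ]
```

```bash
python3 -m handwheel '[0,2,20,0,-0.7,1.7,40,0,0,0,40,0,0,0,35,0,0,0,17,0,0,0,0,0,0,0,0,0]';python3 - <<'E'
from h import *
print(ctrl.get_state()['tcp_pos'])
snap("wrist","w6");caps("w6",tops=(.120,));print(ctrl.get_state()['tcp_pos'])
E
```

```text
time: 7.15
tcp_pos: [0.5321, 0.0364, 0.1504]
orientation: [3.127, 0.306, -0.002]
force: [-0.2, -0.0, 0.3]
grip_width: 0.0166
[0.5320696  0.03638386 0.15037437]
w6 [187.5 129.9] 1379 1312 zt 0.1217 [0.5862 0.0942 0.12  ] [0.586  0.0939 0.12  ]
w6 [284.3 130.3] 1289 1252 zt 0.1217 [0.595  0.0495 0.12  ] [0.5951 0.0492 0.12  ]
w6 [111.4 251.7] 1132 975 zt 0.1217 [0.5147 0.1271 0.12  ] [0.5156 0.1266 0.12  ]
w6 [199.  250.2] 1259 1003 zt 0.1216 [0.5239 0.0819 0.12  ] [0.524  0.0816 0.12  ]
[0.53280956 0.03654211 0.15142568]
```

View pics/w6.png

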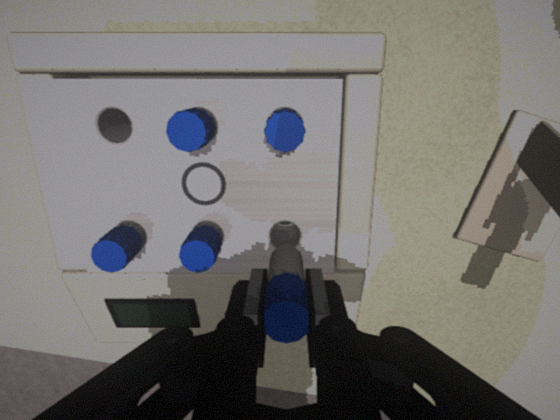

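```bash
python3 -m handwheel '[0,0,8,0,0,0,8,0,0,0,8,0,0,0,5,0,0,0,0,0]'
```

```text
time: 7.62
tcp_pos: [0.5317, 0.0369, 0.1202]
orientation: [3.126, 0.309, -0.002]
force: [0.2, 0.0, -1.0]
grip_width: 0.0162
```

```bash
python3 -m handwheel '[0,0,4,0,0,0,4,0,0,0,4,0,0,0,0,0]'
```

```text
time: 7.95
tcp_pos: [0.5319, 0.0368, 0.1086]
orientation: [3.126, 0.309, -0.001]
force: [-1.0, 0.9, -0.5]
grip_width: 0.0162
```

```bash
python3 -m handwheel '[0,0,5,0,0,0,5,0,0,0,2,0,0,0,0,0]'; python3 -m handwheel '[0,0,0,0,0,0,0,0,0,0,0,0]' 27
```

```text
time: 8.28
tcp_pos: [0.5319, 0.0369, 0.0967]
orientation: [-3.126, -0.309, 0.001]
force: [-0.2, 0.9, -0.1]
grip_width: 0.0167
time: 8.53
tcp_pos: [0.5324, 0.0369, 0.0975]
orientation: [-3.126, -0.309, -0.001]
force: [-0.3, -0.4, 0.2]
grip_width: 0.0271
```

Raise straight up and look.

```bash
python3 -m handwheel '[0,0,-20,0,0,0,-35,0,0,0,-40,0,0,0,-40,0,0,0,-40,0,0,0,-35,0,0,0,0,0]'; python3 - <<'E'
from h import *
snap("wrist","w7");caps("w7",tops=(.120,))
E
```

```text
time: 9.12
tcp_pos: [0.5344, 0.0374, 0.3142]
orientation: [3.126, 0.308, 0.015]
force: [-0.3, -0.1, 0.1]
grip_width: 0.0272
w7 [235.2 116. ] 358 350 zt 0.1219 [0.5861 0.0941 0.12  ] [0.5862 0.0938 0.12  ]
w7 [285.6 116.2] 337 330 zt 0.1219 [0.5948 0.0494 0.12  ] [0.5948 0.0491 0.12  ]
w7 [189.5 184.8] 307 291 zt 0.122 [0.5146 0.127  0.12  ] [0.5149 0.1269 0.12  ]
w7 [237.6 184.6] 314 296 zt 0.1217 [0.5235 0.082  0.12  ] [0.5238 0.0821 0.12  ]
w7 [285.2 184.1] 316 292 zt 0.1217 [0.5328 0.0374 0.12  ] [0.5332 0.0375 0.12  ]
```

View pics/w7.png

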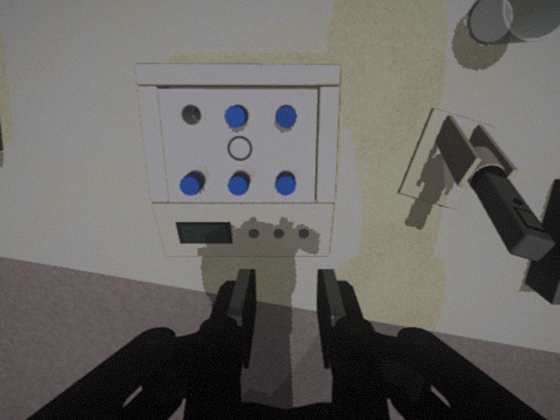

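```bash
python3 -m handwheel '[-6,16,0,0,-13,33,0,0,-13,33,0,0,-13,33,0,0,-13,33,0,0,-13,33,0,0,-13,33,0,0,-13,33,0,0]' 36;python3 -m handwheel '[-13,33,0,0,-13,33,0,0,-13,33,0,0,-7,17,0,2.7,0,0,0,0,0,0,0,0]'; python3 - <<'E'
from h import *
snap("wrist","w8");caps("w8",tops=(.084,))
E
```

```text
time: 9.83
tcp_pos: [0.4845, -0.2259, 0.3067]
orientation: [-3.126, -0.309, 0.001]
force: [1.2, -0.8, 0.1]
grip_width: 0.0363
time: 10.33
tcp_pos: [0.4625, -0.3475, 0.3064]
orientation: [-3.132, -0.232, 0.002]
force: [0.1, 0.4, -0.4]
grip_width: 0.0363
w8 [285.1 172.2] 290 264 zt 0.0859 [ 0.464  -0.3464  0.084 ] [ 0.4643 -0.3465  0.084 ]
```

```bash
python3 -m handwheel '[2,-0.8,20,0,0,0,40,0,0,0,40,0,0,0,40,0,0,0,40,0,0,0,30,0,0,0,10,0,0,0,0,0]' 32;python3 - <<'E'
from h import *
snap("wrist","w9");caps("w9",tops=(.084,));print(ctrl.get_state()['tcp_pos'])
E
```

```text
time: 11.05
tcp_pos: [0.4644, -0.3441, 0.0854]
orientation: [-3.13, -0.238, 0.004]
force: [-0.1, -0.4, -0.1]
grip_width: 0.0323
w9 [290.3 276.4] 1954 1378 zt 0.0855 [ 0.4647 -0.3463  0.084 ] [ 0.4651 -0.3462  0.084 ]
[ 0.46525952 -0.34501257  0.08743461]
```

```bash
python3 -m handwheel '[0,1.3,10,0,0,0,10,0,0,0,8,0,0,0,0,0,0,0,0,0]'
```

```text
time: 11.52
tcp_pos: [0.465, -0.3472, 0.0592]
orientation: [-3.133, -0.235, 0.0]
force: [-0.6, 0.2, 0.2]
grip_width: 0.032
```

```bash
python3 -m handwheel '[-0.5,-0.7,2,0,0,0,0,0,0,0,0,0]'; python3 -m handwheel '[0,0,0,0,0,0,0,0,0,0,0,0,0,0,0,0]' 10 40;  python3 -m handwheel '[0,0,-10,0,0,0,-20,0,0,0,-35,0,0,0,-40,0,0,0,-40,0,0,0,-40,0,0,0,-40,0,0,0,-20,0]'
```

```text
time: 11.77
tcp_pos: [0.4645, -0.3467, 0.0575]
orientation: [3.133, 0.235, 0.0]
force: [-0.1, 0.3, 0.2]
grip_width: 0.0318
time: 12.1
tcp_pos: [0.4647, -0.3467, 0.0576]
orientation: [3.133, 0.235, 0.001]
force: [-0.6, -0.0, 4.7]
grip_width: 0.0162
time: 12.77
tcp_pos: [0.465, -0.347, 0.308]
orientation: [3.13, 0.235, 0.007]
force: [0.3, -0.3, -0.7]
grip_width: 0.0164
```

```bash
python3 -m handwheel '[7,-16,0,0,13,-33,0,0,13,-33,0,0,13,-33,0,0,13,-33,0,0,13,-33,0,0,13,-33,0,0,13,-33,0,0]';python3 -m handwheel '[13,-33,0,0,13,-33,0,0,13,-34,0,0,13,-34,0,0,13,-34,0,0,13,-34,0,0,6,-16,0,-2.6,0,0,0,0]'; python3 - <<'E'
from h import *
print(ctrl.get_state()['tcp_pos']);snap("wrist","w10");caps("w10",tops=(.12,))
E
```

```text
time: 13.43
tcp_pos: [0.5243, -0.0861, 0.3031]
orientation: [3.132, 0.235, 0.001]
force: [0.9, -0.5, 0.0]
grip_width: 0.0165
time: 14.1
tcp_pos: [0.5747, 0.1449, 0.3026]
orientation: [-3.124, -0.32, 0.0]
force: [-0.6, 0.7, -0.2]
grip_width: 0.0164
[0.57466933 0.14492231 0.30255616]
w10 [342.  182.8] 336 315 zt 0.1217 [0.5861 0.0949 0.12  ] [0.5862 0.0952 0.12  ]
w10 [391.9 183.4] 327 315 zt 0.1217 [0.5951 0.0498 0.12  ] [0.5953 0.0502 0.12  ]
w10 [293.9 242.2] 133 113 zt 0.1219 [0.5189 0.1256 0.12  ] [0.5161 0.1269 0.12  ]
w10 [337.9 245. ] 329 273 zt 0.1218 [0.5237 0.0824 0.12  ] [0.5242 0.0823 0.12  ]
w10 [385.  246.8] 289 275 zt 0.1217 [0.5325 0.0376 0.12  ] [0.5326 0.0378 0.12  ]
```

View pics/w10.png

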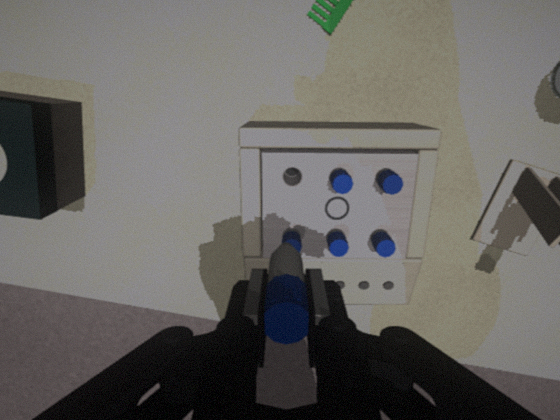

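```bash
python3 -m handwheel '[0,3,20,0,1.6,2.5,40,0,0,0,40,0,0,0,35,0,0,0,17,0,0,0,0,0,0,0,0,0]';python3 - <<'E'
from h import *
print(ctrl.get_state()['tcp_pos'])
snap("wrist","w11");caps("w11",tops=(.120,));print(ctrl.get_state()['tcp_pos'])
E
```

```text
time: 14.73
tcp_pos: [0.5777, 0.1341, 0.1507]
orientation: [3.126, 0.304, -0.001]
force: [0.7, -1.2, 0.4]
grip_width: 0.0169
[0.5776747  0.13411831 0.15067142]
w11 [361.5 250.6] 1161 985 zt 0.1216 [0.5865 0.0949 0.12  ] [0.5869 0.0952 0.12  ]
w11 [448.8 250.6] 1108 961 zt 0.1216 [0.5953 0.0497 0.12  ] [0.5952 0.0501 0.12  ]
w11 [431.4 335.7] 562 211 zt 0.1211 [0.5396 0.0365 0.12  ] [0.5381 0.0368 0.12  ]
[0.57833586 0.13458044 0.15174174]
```

View pics/w11.png

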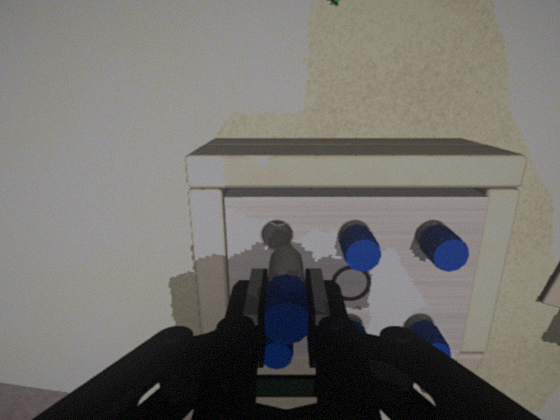

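```bash
python3 -m handwheel '[0.7,-5.4,0,0,0,0,0,0,0,0,0,0]';python3 - <<'E'
from h import *
snap("wrist","w12");caps("w12",tops=(.120,));im,d,E,K=load("w12")
crop("w12",180,150,400,360,3,"w12c")
E
```

```text
time: 15.03
tcp_pos: [0.5778, 0.1412, 0.1516]
orientation: [-3.126, -0.307, -0.003]
force: [-0.9, -0.6, 0.2]
grip_width: 0.0164
w12 [373.8 252.7] 1139 962 zt 0.1216 [0.5865 0.0949 0.12  ] [0.5868 0.0953 0.12  ]
w12 [460.9 253.2] 1063 940 zt 0.1216 [0.5953 0.0496 0.12  ] [0.5951 0.0501 0.12  ]
w12 [442.  340.5] 745 347 zt 0.1213 [0.5378 0.0367 0.12  ] [0.536  0.0373 0.12  ]
```

View pics/w12c.png

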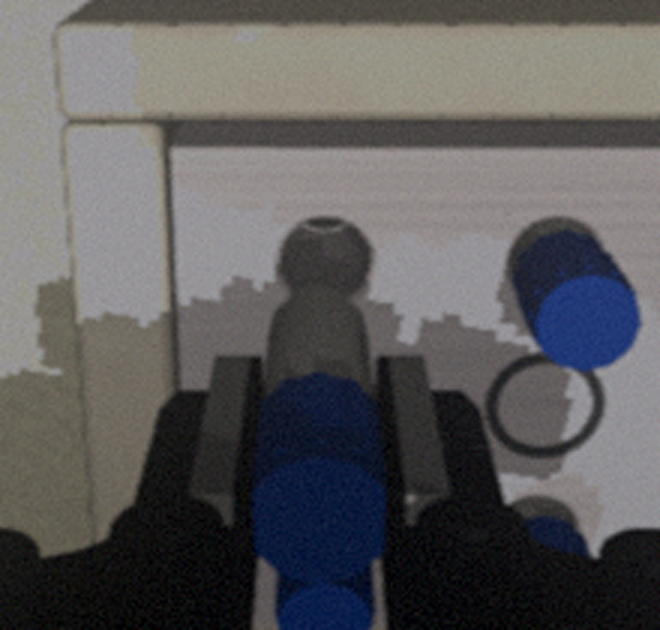

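```bash
python3 -m handwheel '[0.1,1.3,0,0,0,0,0,0,0,0,0,0]';python3 -m handwheel '[0,0,8,0,0,0,8,0,0,0,8,0,0,0,0,0,0,0,0,0]'
```

```text
time: 15.33
tcp_pos: [0.5777, 0.1392, 0.1504]
orientation: [3.127, 0.306, 0.0]
force: [-0.2, -0.6, 0.7]
grip_width: 0.0165
time: 15.75
tcp_pos: [0.5773, 0.1393, 0.1255]
orientation: [3.126, 0.306, -0.002]
force: [0.4, 0.2, 0.1]
grip_width: 0.0161
```

```bash
python3 -m handwheel '[0.2,-0.4,4,0,0,0,4,0,0,0,0,0]';python3 -m handwheel '[0,0,4,0,0,0,4,0,0,0,0,0]'
```

```text
time: 16.0
tcp_pos: [0.5775, 0.1398, 0.1176]
orientation: [3.127, 0.306, -0.001]
force: [-0.1, 0.6, -0.8]
grip_width: 0.0161
time: 16.25
tcp_pos: [0.5775, 0.1397, 0.1095]
orientation: [3.126, 0.306, -0.001]
force: [0.2, 0.1, -0.2]
grip_width: 0.0163
```

```bash
python3 -m handwheel '[0,0,5,0,0,0,5,0,0,0,3,0,0,0,0,0]'; python3 -m handwheel '[0,0,0,0,0,0,0,0,0,0,0,0]' 27;python3 -m handwheel '[0,0,-20,0,0,0,-35,0,0,0,-40,0,0,0,-40,0,0,0,-40,0,0,0,-35,0,0,0,0,0]'; python3 - <<'E'
from h import *
snap("wrist","w13");caps("w13",tops=(.120,))
im,d,E,K=load("top0");W=cloud(d,E,K)
E
```

```text
time: 16.58
tcp_pos: [0.5774, 0.1397, 0.0965]
orientation: [3.126, 0.306, -0.002]
force: [-0.6, 0.4, 0.1]
grip_width: 0.016
time: 16.83
tcp_pos: [0.5779, 0.1399, 0.0975]
orientation: [-3.127, -0.306, -0.0]
force: [-0.2, -0.0, 1.1]
grip_width: 0.0267
time: 17.42
tcp_pos: [0.5798, 0.1407, 0.3147]
orientation: [-3.125, -0.305, -0.015]
force: [1.6, 0.2, -1.0]
grip_width: 0.027
w13 [334. 185.] 325 286 zt 0.1218 [0.5862 0.0948 0.12  ] [0.5863 0.0951 0.12  ]
w13 [286.2 185.1] 321 295 zt 0.1217 [0.5773 0.1399 0.12  ] [0.5776 0.1398 0.12  ]
w13 [382.  185.6] 307 295 zt 0.1218 [0.595 0.05  0.12 ] [0.595  0.0502 0.12  ]
w13 [331.8 245.6] 295 248 zt 0.1217 [0.5236 0.0823 0.12  ] [0.524  0.0821 0.12  ]
w13 [286.1 246.8] 258 240 zt 0.1219 [0.5146 0.1275 0.12  ] [0.5149 0.1275 0.12  ]
w13 [376.9 246.9] 266 252 zt 0.1218 [0.5324 0.0376 0.12  ] [0.5325 0.0379 0.12  ]
```

View pics/w13.png

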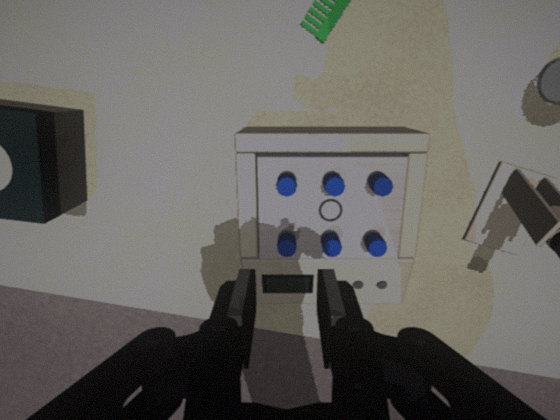

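```bash
cat > th.py <<'E'
from h import *
def ana(tag,c=(.565,-.148),zmin=.108,rad=.06):
    im,d,E,K=load(tag);W=cloud(d,E,K);g=im.max(-1)
    m=(W[...,2]>zmin)&(np.hypot(W[...,0]-c[0],W[...,1]-c[1])<rad)
    P=W[m];print(tag,len(P))
    if len(P)<50:return
    mu=P.mean(0);U,S,V=np.linalg.svd(P-mu,full_matrices=False);a=V[0]*np.sign(V[0][2])
    print(' mean',mu.round(4),'axis',a.round(3),'tilt',np.degrees(np.arccos(a[2])).round(1),'az',np.degrees(np.arctan2(a[1],a[0])).round(1))
    s=(P-mu)@a;print(' top',(mu+a*np.percentile(s,99)).round(4),'zmax',np.percentile(P[:,2],99).round(4))
    # base plate
    b=(abs(W[...,2]-.006)<.006)&(np.hypot(W[...,0]-.585,W[...,1]+.145)<.09)
    return P
E
python3 - <<'E'
from th import *
for t in("top0","scene0","w1","w4","w7","w8"): ana(t)
E
```

```text
top0 332
 mean [ 0.5604 -0.1513  0.1656] axis [-0.415  0.004  0.91 ] tilt 24.5 az 179.4
 top [ 0.5419 -0.1511  0.2062] zmax 0.2068
scene0 572
 mean [ 0.5651 -0.1602  0.1592] axis [-0.39   0.044  0.92 ] tilt 23.1 az 173.6
 top [ 0.5446 -0.1579  0.2073] zmax 0.2074
w1 4811
 mean [ 0.5588 -0.1611  0.1666] axis [-0.392  0.063  0.918] tilt 23.4 az 170.9
 top [ 0.542  -0.1584  0.206 ] zmax 0.2067
w4 5582
 mean [ 0.5595 -0.1612  0.1657] axis [-0.392  0.052  0.918] tilt 23.3 az 172.5
 top [ 0.5424 -0.159   0.206 ] zmax 0.2067
w7 4286
 mean [ 0.5602 -0.1491  0.165 ] axis [-0.393  0.013  0.919] tilt 23.2 az 178.1
 top [ 0.5429 -0.1485  0.2056] zmax 0.2065
w8 5103
 mean [ 0.5588 -0.1646  0.1633] axis [-0.385  0.042  0.922] tilt 22.8 az 173.8
 top [ 0.5412 -0.1627  0.2053] zmax 0.2062
```

```bash
python3 -m handwheel '[-18,20,-3,0,-18,30,-3,0,-18,30,-3,0,-18,30,-3,0,-18,30,-3,0,-18,30,-3,0,-18,30,-2,0,-18,30,0,0]' 50;python3 -m handwheel '[-18,30,0,7,0,0,0,7,0,0,0,0,0,0,0,0]'; python3 - <<'E'
from th import *
print(ctrl.get_state()['tcp_pos']);snap("wrist","w14");ana("w14")
E
```

```text
time: 18.13
tcp_pos: [0.4801, -0.1152, 0.3272]
orientation: [3.127, 0.306, -0.0]
force: [0.9, -0.9, 0.1]
grip_width: 0.0499
time: 18.47
tcp_pos: [0.4692, -0.1462, 0.3269]
orientation: [-3.14, 0.071, 0.001]
force: [-0.1, -0.3, -0.8]
grip_width: 0.0503
[ 0.46922136 -0.14619985  0.32688579]
w14 2865
 mean [ 0.5597 -0.1555  0.1702] axis [-0.416  0.039  0.908] tilt 24.7 az 174.6
 top [ 0.5431 -0.1539  0.2065] zmax 0.207
```

View pics/w14.png

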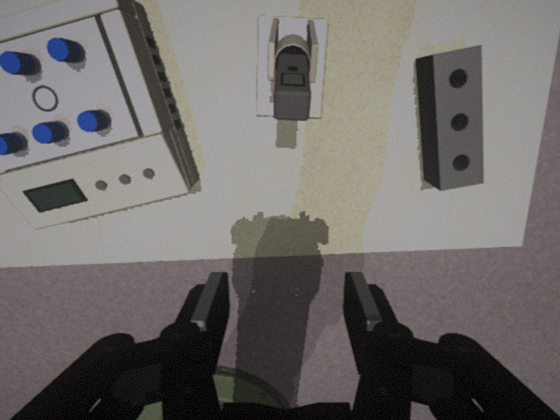

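```bash
python3 - <<'E'
from th import *
crop("w14",240,5,345,155,5,"w14c")
im,d,E,K=load("w14");W=cloud(d,E,K)
P=[ray(u,v,.010,E,K) for u,v in((258,15),(257,116),(327,18),(322,119))]
for p in P:print(p.round(4))
for u in range(262,330,6): print(u,W[30,u].round(3),W[105,u].round(3),W[115,u].round(3))
E
```

```text
[ 0.6325 -0.1221  0.01  ]
[ 0.5226 -0.1131  0.01  ]
[ 0.6259 -0.1997  0.01  ]
[ 0.5154 -0.1926  0.01  ]
262 [ 0.617 -0.126  0.01 ] [ 0.535 -0.12   0.009] [ 0.523 -0.119  0.006]
268 [ 0.617 -0.132  0.009] [ 0.535 -0.127  0.009] [ 0.523 -0.127  0.009]
274 [ 0.608 -0.141  0.071] [ 0.542 -0.141  0.202] [ 0.535 -0.141  0.199]
280 [ 0.616 -0.146  0.008] [ 0.542 -0.145  0.204] [ 0.535 -0.145  0.203]
286 [ 0.616 -0.153  0.008] [ 0.541 -0.15   0.204] [ 0.534 -0.149  0.201]
292 [ 0.616 -0.16   0.01 ] [ 0.541 -0.154  0.203] [ 0.534 -0.154  0.201]
298 [ 0.615 -0.167  0.009] [ 0.541 -0.158  0.204] [ 0.534 -0.158  0.202]
304 [ 0.615 -0.173  0.009] [ 0.541 -0.162  0.205] [ 0.534 -0.162  0.202]
310 [ 0.607 -0.177  0.062] [ 0.54  -0.167  0.201] [ 0.521 -0.178  0.009]
316 [ 0.614 -0.187  0.009] [ 0.532 -0.186  0.009] [ 0.52  -0.185  0.01 ]
322 [ 0.614 -0.194  0.01 ] [ 0.532 -0.193  0.009] [ 0.52  -0.193  0.002]
328 [ 0.615 -0.202  0.002] [ 0.531 -0.201  0.002] [ 0.519 -0.201  0.002]
```

View pics/w14c.png

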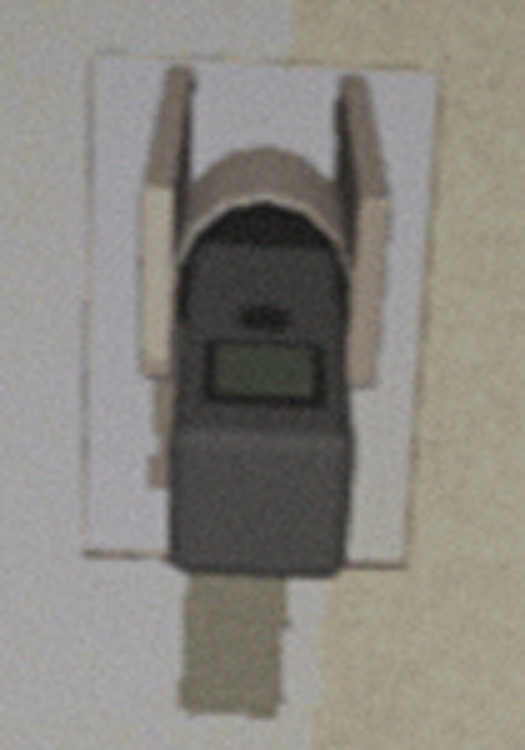

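```bash
python3 -m handwheel '[20,2,0,2,30,2,0,0,30,1,30,0,3,0,30,0,0,0,20,0,0,0,0,0,0,0,0,0]' 50; python3 - <<'E'
from th import *
print(ctrl.get_state()['tcp_pos']);snap("wrist","w15")
E
```

```text
time: 19.1
tcp_pos: [0.5511, -0.1568, 0.2475]
orientation: [-3.138, 0.126, 0.003]
force: [-0.3, -0.2, 0.4]
grip_width: 0.05
[ 0.55108355 -0.1568015   0.24749515]
```

View pics/w15.png

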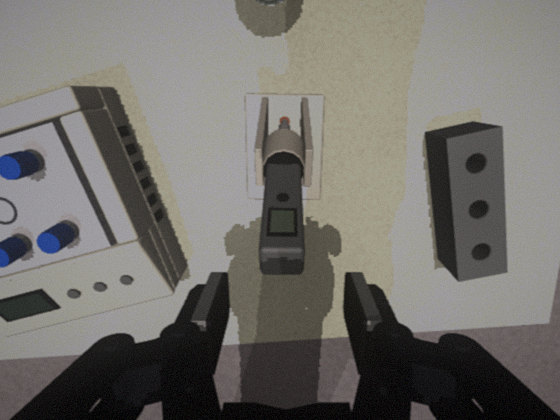

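```bash
python3 -m handwheel '[0.5,-1.7,25,0,0,0,30,0,0,0,25,0,0,0,12,0,0,0,0,0,0,0,0,0]';python3 - <<'E'
from th import *
print(ctrl.get_state()['tcp_pos']);snap("wrist","w16")
E
```

```text
time: 19.65
tcp_pos: [0.5525, -0.1561, 0.1574]
orientation: [3.139, -0.131, 0.002]
force: [0.3, -0.4, 0.1]
grip_width: 0.0497
[ 0.55254188 -0.15614363  0.15737314]
```

View pics/w16.png

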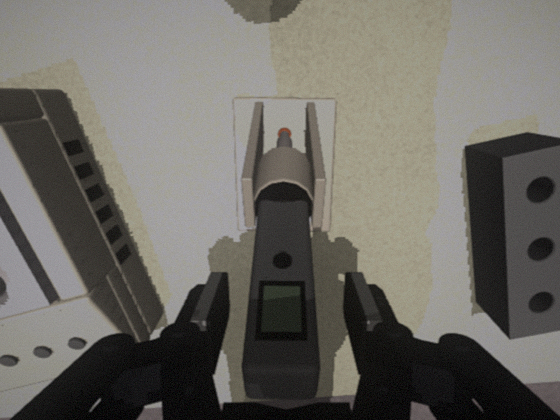

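```bash
python3 -m handwheel '[0,-1.3,1,0,0,0,0,0,0,0,0,0]'; python3 -m handwheel '[0,0,0,0,0,0,0,0,0,0,0,0,0,0,0,0,0,0,0,0]' 15 25
```

```text
time: 19.95
tcp_pos: [0.5524, -0.1549, 0.1558]
orientation: [3.139, -0.132, 0.002]
force: [0.5, -0.2, 0.3]
grip_width: 0.0499
time: 20.37
tcp_pos: [0.552, -0.1548, 0.1551]
orientation: [-3.139, 0.132, -0.0]
force: [-1.5, 2.0, 5.1]
grip_width: 0.0254
```

```bash
python3 -m handwheel '[-1.7,0,-4.7,0,-3.4,0,-9.4,0,-3.4,0,-9.4,0,0,0,0,0]'; python3 -m handwheel '[-4.1,0,-11.3,0,-4.1,0,-11.3,0,-4.1,0,-11.3,0,0,0,0,0]'
```

```text
time: 20.7
tcp_pos: [0.5435, -0.1545, 0.1806]
orientation: [3.138, -0.133, 0.003]
force: [1.2, 0.1, -1.3]
grip_width: 0.0252
time: 21.03
tcp_pos: [0.5313, -0.1534, 0.215]
orientation: [3.138, -0.133, 0.004]
force: [1.1, 0.6, -0.5]
grip_width: 0.026
```

```bash
python3 - <<'E'
from th import *
snap("wrist","w17")
E
```

```text
(no output)
```

View pics/w17.png

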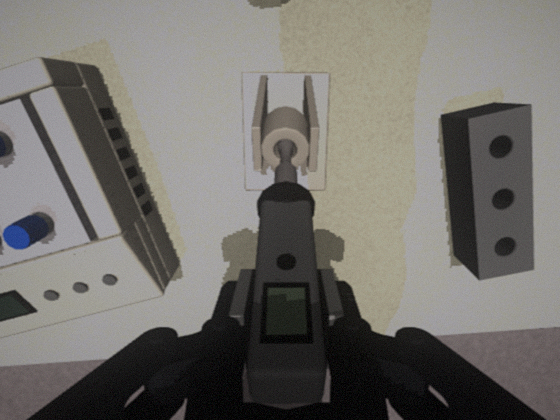

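```bash
python3 -m handwheel '[-3.9,0,-10.6,0,-3.9,0,-10.6,0,-3.9,0,-10.6,0,-3.9,0,-10.6,0,-8,0,0,0,-10,0,0,0,-7,0,0,0,0,0,0,0]'; python3 - <<'E'
from th import *
snap("wrist","w18");snap("scene","s18");crop("s18",160,160,330,330,4,"s18c")
E
```

```text
time: 21.75
tcp_pos: [0.4889, -0.1498, 0.2544]
orientation: [3.139, -0.133, -0.002]
force: [0.5, -0.5, -1.3]
grip_width: 0.0254
```

View pics/w18.png

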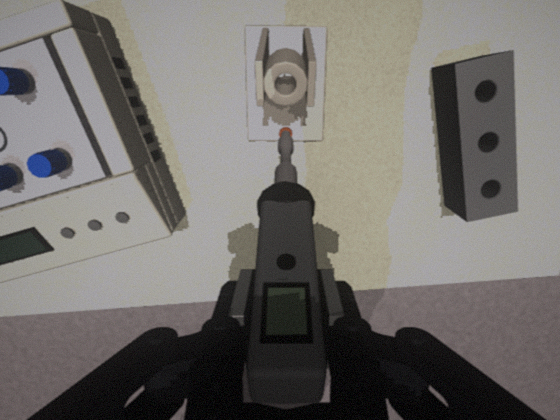

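View pics/s18c.png

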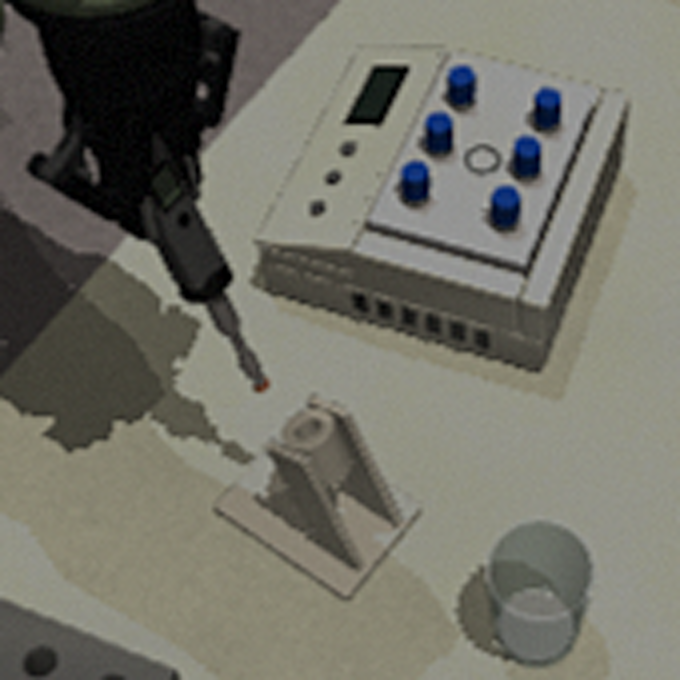

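```bash
cat >> th.py <<'E'
def tip(tag):
    im,d,E,K=load(tag);W=cloud(d,E,K);hsv=cv2.cvtColor(im,cv2.COLOR_RGB2HSV)
    m=cv2.inRange(hsv,(2,110,60),(16,255,255));n,l,st,c=cv2.connectedComponentsWithStats(m)
    for i in range(1,n):
        if st[i,4]>12: print(tag,c[i].round(1),st[i],np.nanmedian(W[l==i],axis=0).round(4))
E
python3 - <<'E'
from th import *
tip("w18");tip("s18")
E
python3 -m handwheel '[0,0,15,0,0,0,25,0,0,0,20,0,0,0,0,0,12,0,0,0,12,0,0,0,0,0,0,0]'; python3 - <<'E'
from th import *
snap("wrist","w19");tip("w19")
E
```

```text
w18 [285.5 130.7] [280 128  12   8  39] [ 0.5432 -0.1547  0.1281]
s18 [198.1   1.1] [196   0   5   3  14] [-0.099   0.6204  0.2611]
s18 [260.5  26.3] [241  14  38  28 234] [-0.5036  1.6724 -0.4178]
time: 22.43
tcp_pos: [0.5165, -0.1517, 0.1953]
orientation: [-3.139, 0.131, -0.002]
force: [0.1, 0.1, -2.3]
grip_width: 0.0254
```

View pics/w19.png

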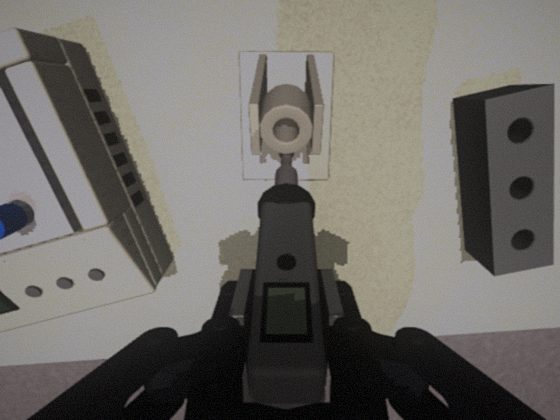

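```bash
python3 -m handwheel '[5,0,0,0,5,0,0,0,5,0,0,0,5,0,0,0]';  python3 -m handwheel '[4,0,0,0,4,0,0,0,0,0,0,0]'; python3 - <<'E'
from th import *
snap("wrist","w20");tip("w20")
E
```

```text
time: 22.82
tcp_pos: [0.5347, -0.1535, 0.1948]
orientation: [3.139, -0.132, -0.001]
force: [-2.8, 0.9, -0.8]
grip_width: 0.0256
time: 23.07
tcp_pos: [0.5432, -0.1541, 0.1945]
orientation: [-3.139, 0.132, -0.0]
force: [-1.3, -0.9, -1.9]
grip_width: 0.0259
```

View pics/w20.png

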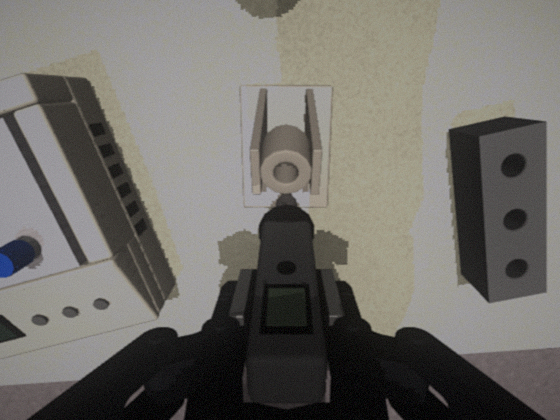

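```bash
cat >> th.py <<'E'
def tilt(tag,box):
    im,d,E,K=load(tag);W=cloud(d,E,K);u0,v0,u1,v1=box;P=W[v0:v1,u0:u1].reshape(-1,3);P=P[np.isfinite(P).all(1)]
    for _ in range(4):
        mu=np.median(P,0) if _==0 else P.mean(0);V=np.linalg.svd(P-mu,full_matrices=False)[2];n=V[2]*np.sign(V[2][0]);r=(P-mu)@n
        P=P[abs(r)<max(.0015,1.5*np.std(r))] if _<3 else P
    print(tag,len(P),'face normal',n.round(3),'lean deg',np.degrees(np.arcsin(n[2])).round(2),'sd',r.std().round(5))
E
python3 - <<'E'
from th import *
for t,b in(("w16",(262,210,305,330)),("w17",(268,205,305,335)),("w18",(268,205,305,335)),("w19",(268,210,305,335)),("w20",(268,230,306,328))): tilt(t,b)
E
```

```text
w16 4931 face normal [ 0.943 -0.087  0.321] lean deg 18.71 sd 0.00051
w17 4585 face normal [ 0.942 -0.08   0.325] lean deg 18.98 sd 0.00051
w18 4609 face normal [ 0.944 -0.078  0.321] lean deg 18.72 sd 0.00051
w19 4356 face normal [ 0.948 -0.08   0.307] lean deg 17.9 sd 0.0005
w20 3629 face normal [ 0.989 -0.085  0.122] lean deg 6.99 sd 0.00048
```

```bash
python3 -m handwheel '[4,0,0,0,4,0,0,0,4,0,0,0,0,0,0,0]'; python3 - <<'E'
from th import *
snap("wrist","w21");tilt("w21",(268,245,306,325))
E
```

```text
time: 23.45
tcp_pos: [0.5553, -0.1551, 0.1947]
orientation: [3.139, -0.132, 0.001]
force: [-1.7, -0.4, 0.7]
grip_width: 0.0256
w21 3005 face normal [ 0.996 -0.085  0.023] lean deg 1.29 sd 0.00048
```

View pics/w21.png

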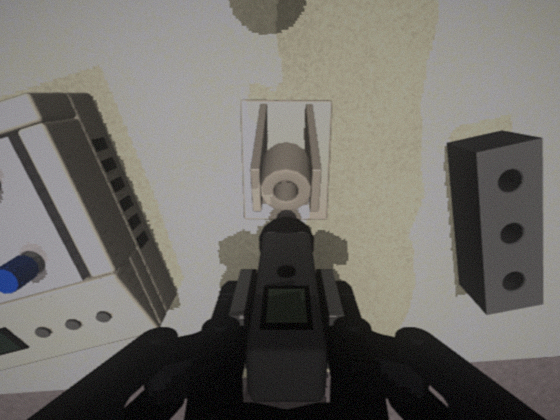

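```bash
python3 - <<'E'
from th import *
def top(tag,z0,cx,cy,r):
    im,d,E,K=load(tag);W=cloud(d,E,K)
    m=(abs(W[...,2]-z0)<.006)&(abs(W[...,0]-cx)<r[0])&(abs(W[...,1]-cy)<r[1]);P=W[m]
    mu=P.mean(0);n=np.linalg.svd(P-mu,full_matrices=False)[2][2];n*=np.sign(n[2]);print(tag,len(P),'n deg',np.degrees(n[:2]).round(2),mu.round(4))
for t in("w21","w18","w14"):
    top(t,.056,.509,-.34,(.08,.027)); top(t,.0,.62,-.25,(.12,.06))
E
```

```text
w21 9275 n deg [-0.08  0.49] [ 0.514  -0.3392  0.0568]
w21 29699 n deg [ 0.04 -0.  ] [ 0.6105 -0.2514  0.0017]
w18 7890 n deg [-0.13  0.4 ] [ 0.5129 -0.3393  0.0568]
w18 16940 n deg [0.05 0.01] [ 0.5766 -0.2521  0.0017]
w14 5563 n deg [-0.12  0.5 ] [ 0.5122 -0.3394  0.0568]
w14 12342 n deg [ 0.04 -0.  ] [ 0.5752 -0.2524  0.0017]
```

```bash
python3 -m handwheel '[3,0,0,0,0,0,0,0,0,0,0,0]'; python3 - <<'E'
from th import *
snap("wrist","w22");tilt("w22",(268,248,306,325))
E
```

```text
time: 23.75
tcp_pos: [0.5577, -0.1554, 0.1947]
orientation: [-3.139, 0.132, -0.0]
force: [-1.5, 0.1, 1.2]
grip_width: 0.0252
w22 2896 face normal [ 0.996 -0.086  0.003] lean deg 0.15 sd 0.00047
```

```bash
python3 -m handwheel '[-8,0,0,0,-12,0,0,0,-5,0,-20,0,0,0,-30,0,0,0,-30,0,0,0,-30,0,0,0,-20,0,0,0,-15,0]' - 50; python3 -m handwheel '[0,-15,0,0,0,-30,0,0,0,-35,0,0,0,-35,0,0,0,-35,0,0,0,-30,0,0,0,-15,0,0,0,0,0,0]'; python3 - <<'E'
from th import *
print(ctrl.get_state()['tcp_pos'],ctrl.get_state()['force'])
snap("wrist","w23");tilt("w23",(268,248,306,325));tip("w23")
snap("scene","s23");crop("s23",170,60,330,250,4,"s23c")
E
```

```text
time: 24.47
tcp_pos: [0.5325, -0.1533, 0.3419]
orientation: [3.138, -0.132, 0.004]
force: [0.4, -0.5, -1.2]
grip_width: 0.0253
time: 25.13
tcp_pos: [0.5485, 0.0451, 0.3396]
orientation: [-3.138, 0.124, -0.0]
force: [0.6, -0.9, -0.8]
grip_width: 0.0254
[0.54846204 0.04509472 0.33957761] [ 0.64256606 -0.87091197 -0.81217911]
w23 2899 face normal [ 0.997 -0.078  0.004] lean deg 0.24 sd 0.00047
w23 [285.8 194.5] [281 192  11   7  31] [0.5521 0.0448 0.2036]
```

View pics/w23.png

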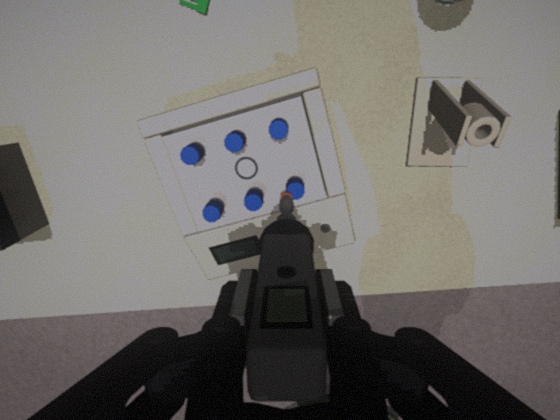

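View pics/s23c.png

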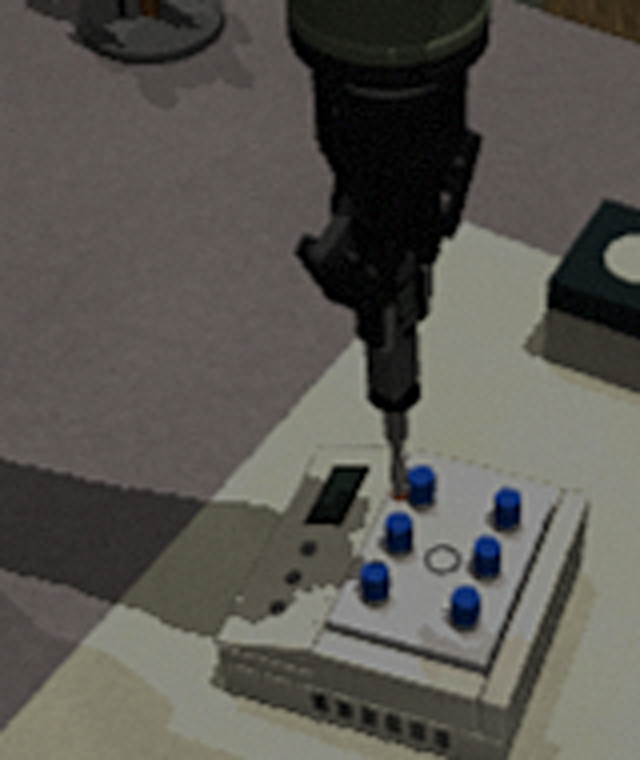

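```bash
python3 -m handwheel '[1,-15,0,0,1,-20,0,0,1,-9,10,0,0,0,25,0,0,0,30,0,0,0,20,0,0,0,8,0,0,0,0,0]'; python3 -m handwheel '[0,0,0,0,0,0,0,0]'; python3 - <<'E'
from th import *
print(ctrl.get_state()['tcp_pos'],ctrl.get_state()['force'])
snap("wrist","w24");tilt("w24",(268,248,306,325));tip("w24");caps("w24",tops=(.12,))
crop("w24",200,110,400,270,4,"w24c")
E
```

```text
time: 25.9
tcp_pos: [0.5548, 0.0835, 0.2447]
orientation: [3.138, -0.133, -0.005]
force: [-0.7, 1.3, -1.1]
grip_width: 0.0254
time: 26.07
tcp_pos: [0.5562, 0.0844, 0.2479]
orientation: [-3.138, 0.133, -0.003]
force: [0.5, 1.8, -0.2]
grip_width: 0.0254
[0.55624829 0.08443797 0.24786209] [ 0.50657692  1.82386268 -0.19834207]
w24 2903 face normal [ 0.996 -0.084  0.005] lean deg 0.31 sd 0.00048
w24 [285.9 194.5] [281 193  11   5  27] [0.5602 0.0839 0.112 ]
w24 [327.9 147.8] 515 489 zt 0.1217 [0.5951 0.0496 0.12  ] [0.5952 0.0499 0.12  ]
w24 [269.5 164.3] 513 484 zt 0.1217 [0.5862 0.0942 0.12  ] [0.5864 0.0941 0.12  ]
w24 [211.8 181.3] 492 475 zt 0.1218 [0.5771 0.1396 0.12  ] [0.5773 0.1394 0.12  ]
w24 [346.6 224. ] 478 420 zt 0.1216 [0.5327 0.0374 0.12  ] [0.5329 0.0373 0.12  ]
w24 [238.9 252.9] 434 384 zt 0.1217 [0.5147 0.1269 0.12  ] [0.5153 0.1266 0.12  ]
```

View pics/w24c.png

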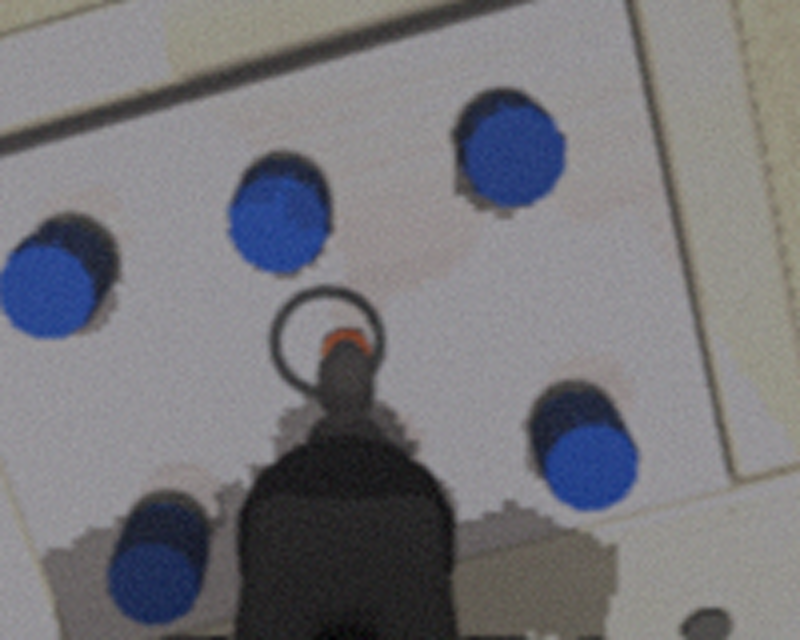

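```bash
python3 -m handwheel '[-1.1,-4.4,0,0,0,0,0,0,0,0,0,0,0,0,0,0]';python3 -m handwheel '[0,0,2,0,0,0,2,0,0,0,0,0,0,0,0,0]'; python3 - <<'E'
from th import *
print(ctrl.get_state()['tcp_pos'],ctrl.get_state()['force'])
snap("wrist","w25");tip("w25");caps("w25",tops=(.12,))
crop("w25",230,150,350,240,6,"w25c")
E
```

```text
time: 26.45
tcp_pos: [0.555, 0.0892, 0.2469]
orientation: [-3.139, 0.132, -0.001]
force: [0.2, 0.5, -1.4]
grip_width: 0.0253
time: 26.78
tcp_pos: [0.5548, 0.089, 0.2424]
orientation: [3.139, -0.132, -0.001]
force: [-0.5, 0.5, -0.9]
grip_width: 0.0255
[0.55483497 0.08903391 0.24243896] [-0.53049548  0.45090051 -0.9099702 ]
w25 [286.  194.4] [281 193  11   5  26] [0.5585 0.0885 0.1064]
w25 [334.8 146.1] 540 513 zt 0.1219 [0.595  0.0497 0.12  ] [0.5953 0.05   0.12  ]
w25 [274.9 163.2] 532 506 zt 0.1217 [0.5862 0.0943 0.12  ] [0.5863 0.0943 0.12  ]
w25 [216.1 180.4] 511 486 zt 0.1218 [0.5769 0.1396 0.12  ] [0.5772 0.1392 0.12  ]
w25 [353.8 224.5] 469 430 zt 0.1217 [0.5327 0.0373 0.12  ] [0.5329 0.0376 0.12  ]
w25 [243.6 252.5] 483 403 zt 0.1217 [0.5149 0.127  0.12  ] [0.5154 0.127  0.12  ]
```

View pics/w25c.png

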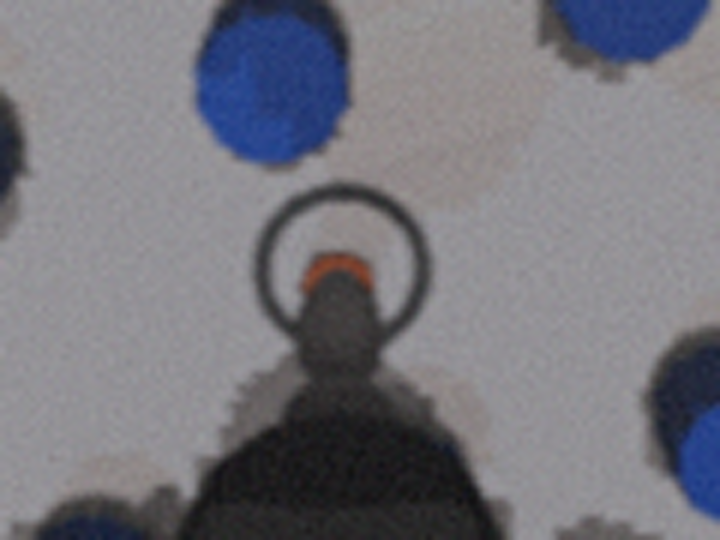

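```bash
for i in 1 2 3 4 5 6 7 8; do python3 -m handwheel '[0,0,0,0]' | grep -E "force|tcp"; done; python3 -m handwheel '[0,0,2,0,0,0,2,0,0,0,2,0,0,0,0,0,0,0,0,0]'; for i in 1 2 3 4 5 6 7 8; do python3 -m handwheel '[0,0,0,0]' | grep -E "force|tcp"; done
```

```text
tcp_pos: [0.5549, 0.0891, 0.2427]
force: [-0.1, -0.3, -1.4]
tcp_pos: [0.5549, 0.0891, 0.2427]
force: [-0.7, -0.3, -1.5]
tcp_pos: [0.555, 0.0891, 0.2427]
force: [-0.8, -0.9, -1.9]
tcp_pos: [0.5549, 0.0891, 0.2427]
force: [-0.7, 0.1, -1.5]
tcp_pos: [0.5549, 0.0891, 0.2427]
force: [-0.5, 0.2, -1.1]
tcp_pos: [0.5549, 0.0891, 0.2427]
force: [0.3, 0.3, -1.8]
tcp_pos: [0.5549, 0.0891, 0.2427]
force: [0.2, 0.1, -0.8]
tcp_pos: [0.5549, 0.0891, 0.2427]
force: [-0.2, -0.2, -1.1]
time: 27.92
tcp_pos: [0.5548, 0.0891, 0.2364]
orientation: [3.139, -0.132, -0.001]
force: [-0.6, 0.7, -2.0]
grip_width: 0.0258
tcp_pos: [0.555, 0.0891, 0.2367]
force: [0.8, -0.5, -0.7]
tcp_pos: [0.555, 0.0891, 0.2367]
force: [0.8, -0.1, -0.6]
tcp_pos: [0.555, 0.0891, 0.2367]
force: [-0.7, -0.2, -1.0]
tcp_pos: [0.5549, 0.0891, 0.2367]
force: [-0.4, 0.6, -0.8]
tcp_pos: [0.5549, 0.0891, 0.2367]
force: [0.1, -0.3, -1.2]
tcp_pos: [0.5549, 0.0891, 0.2367]
force: [-0.3, -0.3, -2.5]
tcp_pos: [0.5549, 0.0891, 0.2367]
force: [-0.8, -0.4, -0.6]
tcp_pos: [0.5549, 0.0891, 0.2367]
force: [0.1, -0.3, -1.9]
```

```bash
python3 -m handwheel '[0,0,1,0,0,0,1,0,0,0,1,0,0,0,0,0,0,0,0,0]'|grep tcp; for i in 1 2 3 4 5 6; do python3 -m handwheel '[0,0,0,0]' | grep -E "force"; done;  python3 -m handwheel '[0,0,1,0,0,0,1,0,0,0,0,0,0,0,0,0]'|grep tcp; for i in 1 2 3 4 5 6 7 8; do python3 -m handwheel '[0,0,0,0]' | grep -E "force"; done; python3 - <<'E'
from th import *
print(ctrl.get_state()['tcp_pos'],ctrl.get_state()['time'])
snap("wrist","w26");tip("w26");tilt("w26",(268,248,306,325))
crop("w26",230,150,350,240,6,"w26c")
E
```

```text
tcp_pos: [0.5549, 0.0891, 0.2335]
force: [-0.1, 0.0, -0.3]
force: [-0.2, -0.1, -0.6]
force: [-0.2, -0.6, -1.2]
force: [-1.0, -0.6, -1.9]
force: [0.3, -0.5, -1.4]
force: [0.4, 0.1, -1.8]
tcp_pos: [0.5549, 0.0891, 0.2316]
force: [-0.3, -0.1, -0.9]
force: [1.0, 0.3, 0.4]
force: [-0.7, 0.9, -0.8]
force: [-0.4, -0.2, -0.3]
force: [-0.2, 0.4, -1.1]
force: [-0.3, -0.0, -0.1]
force: [0.7, -0.3, -0.8]
force: [0.9, -0.0, -0.9]
[0.55491758 0.08913338 0.23164305] 30.5
w26 [286.3 194.4] [282 193  10   5  23] [0.5589 0.0885 0.0961]
w26 2891 face normal [ 0.997 -0.082  0.004] lean deg 0.24 sd 0.00048
```

View pics/w26c.png

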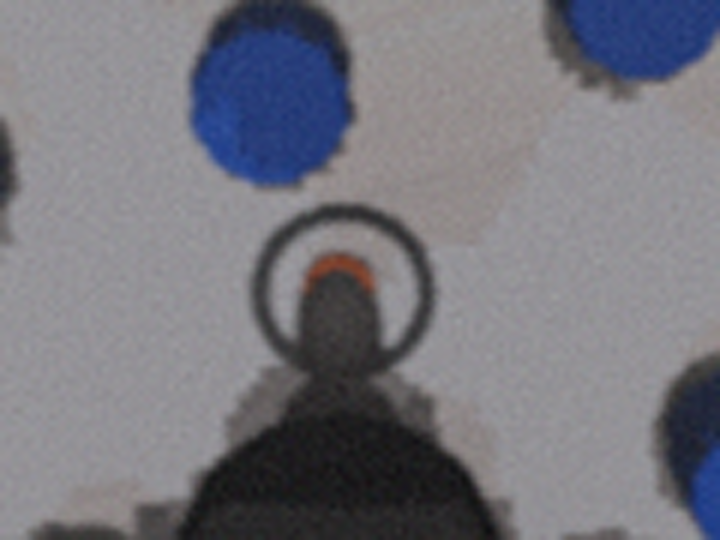

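```bash
python3 -m handwheel '[0,0,1,0,0,0,1,0,0,0,1,0,0,0,0,0,0,0,0,0]'|grep tcp; for i in 1 2 3 4 5 6; do python3 -m handwheel '[0,0,0,0]' | grep -E "force"; done;  python3 -m handwheel '[0,0,1,0,0,0,0.7,0,0,0,0,0,0,0,0,0]'|grep tcp; for i in 1 2 3 4 5 6 7 8 9 10; do python3 -m handwheel '[0,0,0,0]' | grep -E "force"; done; python3 - <<'E'
from th import *
print(ctrl.get_state()['tcp_pos'],ctrl.get_state()['time'])
snap("wrist","w27");tip("w27");tilt("w27",(268,248,306,325));caps("w27",tops=(.12,))
crop("w27",200,120,360,240,5,"w27c")
E
```

```text
tcp_pos: [0.555, 0.0891, 0.2286]
force: [-0.3, 0.2, 0.1]
force: [0.4, -0.4, 0.1]
force: [0.9, 0.5, 1.3]
force: [1.0, 0.0, 0.3]
force: [1.1, -0.1, 0.8]
force: [0.4, 0.9, 0.3]
tcp_pos: [0.555, 0.0891, 0.2269]
force: [1.0, -0.1, 1.2]
force: [0.8, 0.6, 1.8]
force: [1.3, 0.0, 1.4]
force: [0.5, -0.3, 1.1]
force: [0.9, 0.5, 1.3]
force: [1.4, 0.1, 0.8]
force: [0.1, 0.6, 1.6]
force: [0.9, 0.6, 1.2]
force: [1.4, 0.4, 1.1]
force: [1.1, -0.2, 1.1]
[0.55493895 0.08912234 0.22695389] 32.6333
w27 [286.2 195.3] [282 194   9   3  13] [0.5593 0.0885 0.096 ]
w27 2900 face normal [ 0.996 -0.085  0.005] lean deg 0.28 sd 0.00047
w27 [337.7 149.6] 613 574 zt 0.1218 [0.5951 0.0496 0.12  ] [0.5952 0.05   0.12  ]
w27 [274.4 167.4] 592 559 zt 0.1218 [0.5863 0.0944 0.12  ] [0.5863 0.0943 0.12  ]
w27 [212.1 185.6] 570 541 zt 0.1218 [0.577  0.1396 0.12  ] [0.5772 0.1395 0.12  ]
w27 [357.3 231.2] 572 491 zt 0.1217 [0.5326 0.0374 0.12  ] [0.5329 0.0376 0.12  ]
w27 [240.8 260.7] 447 380 zt 0.1218 [0.5158 0.1273 0.12  ] [0.515  0.1267 0.12  ]
```

View pics/w27c.png

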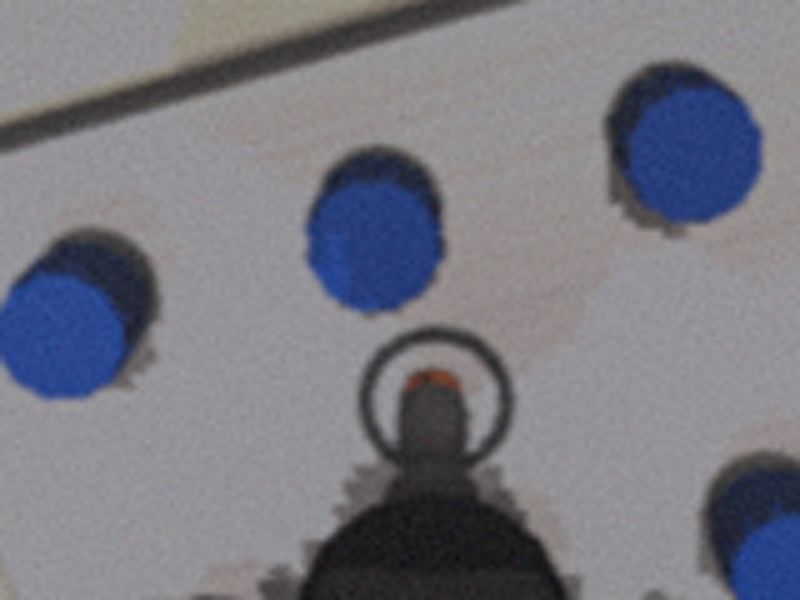

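```bash
python3 - <<'E'
from th import *
snap("scene","s27");print(ctrl.get_state()['force'],ctrl.get_state()['grip_width'])
E
```

```text
[0.19018093 0.14153115 1.32839827] 0.025481462562731618
```

View pics/s27.png

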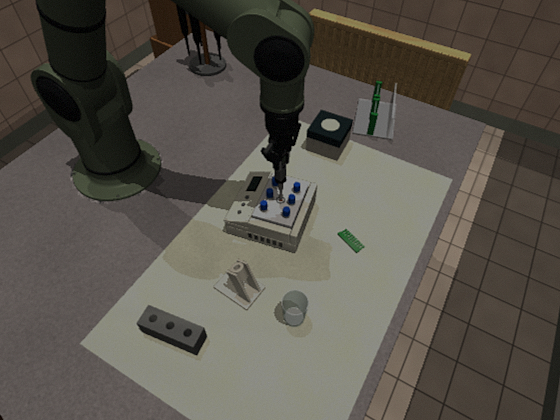

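The scene shows the thermometer upright on the ring at about (281,200), the rack empty, and the beaker, comb and wipes at their original pixels. I'm handing in now.

```bash
python3 -c "
from workcell import ctrl
print(ctrl.hand_in())"
```

```text
the job is handed in; nothing more can be done
None
```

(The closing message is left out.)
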